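Stone tester held on the large stone of a gem rest

ROBOT

A 6-joint arm with a two-finger parallel gripper is mounted at the origin on the work surface. World frame = base frame: x ahead of the robot, y to its left, z up, the work surface at z = 0. Lengths are in m, angles in rad, forces in N, time in s.
With the tool pointing down it reaches from about 0.35 to 0.85 m from the base axis. Payload 8.1 kg.
Tool frame: the origin (TCP) lies on the centre line of the jaws, within the pads' length; the fingertips stand 17 mm ahead of it and the grasp point (between the pads) lies 2 mm behind it; z points along the fingers, y is the line along which they close (so a half turn about z gives the same grasp; the last joint's range is limited). The gripper opens to 93 mm and grips with 3 to 60 N. Pads are 15 mm wide; open, the fingers measure 128 mm over their backs; the gripper's body (75 mm by 188 mm) begins 65 mm behind the grasp point.
Start: joints at [1.231, 0.13, 1.488, -0, 1.523, -0.085], TCP at [0.151, 0.581, 0.211] pointing down, gripper open.
Joint ranges: [-2.96, 2.96], [-0.89, 2.26], [0.02, 2.5], [-1.34, 4.48], [0, 2.73], [-2.66, 2.66]. Speed limits (rad/s): [2.39, 2.39, 2.79, 3.14, 3.14, 3.14].

INTERFACE

Orientations are given as a rotation vector (axis times angle).
In Python, from plant import status, eyes, robot gives the robot as it stands. The module is installed in compiled form; this text tells all that it offers.
- The arm moves only by the tool servo_tool, never from a script. Its argument "plan" is text: rows parted by semicolons, each of 4 numbers parted by spaces: the shift along the tool's x, y, z in m, then the turn about the tool's z in degrees. A call has 1 to 12 rows; each row is the pose to reach, as a shift and turn from the pose commanded when the call began, along the tool's axes at that moment; what a row does not reach only later rows make up. A row lasts 1/12 s, in which the tool goes at most 41.7 mm and 7.16 degrees, less where a joint would pass 70% of its speed; a pose out of reach is approached as far as the arm can. A call with a gripper value outside its range is refused whole. "grip" is the closure, from -1 (fully open) to 1 (shut), set as the call begins (left out, the last holds). The fingers move at their own pace and stop on an object; "grip_force" is the grip in N (left out, the last holds). Time passes only in rows, so rows that repeat a pose let the fingers close. It gives the time, the measured TCP pose, the force, the opening and the grip force at its end, in the units of the state.
- status.read_state(): the state, without advancing time (a new reading comes with each control period).
- eyes.read_camera(name): name is "side" or "top"; returns a dict with "image" (400x640x3 uint8, blue, green, red), "fovy" (degrees; the focal length in pixels is half the picture's height over the tangent of half this angle, whatever the lens; pixels are square), "cx", "cy" (the principal point, pixels), "world_from_camera" (4x4, takes a point from camera to world coordinates). Camera axes: x right, y down, z forward; pixel columns grow to the right and rows downward; lengths in m; the calibration is good to about 2 mm. A picture is of the moment at which its call begins. There is no depth.
- robot.close_job(): hands the job in; it is judged then, once.
The state is a dict: "t": time; "q": joint angles; "dq": joint speeds; "joint_torque": joint torques, N m; "tool_pos": TCP position; "orientation": TCP orientation; "force": force on the tool from outside, world axes, zero at the start; "wrist_torque": the same for the moment, N m; "opening": finger opening in m; "gripper_force": force on a finger pad.
Only numpy, scipy, OpenCV 4.12 (cv2) and the standard library are available. Lean on these libraries where they do the work, as an engineer would, in place of code of your own. Each camera call takes 0.05 s, during which the arm holds its last target. There are 200 camera calls.

TASK

Check the largest stone on the aluminium gem rest with the pen-type stone tester. First slide the gem rest along the bench, flat and without lifting it, until it lies wholly on the round leather mat, and let go of it; then draw the tester out of its stand and hold it upright, square to the stone, with its tip on the flat top of the largest stone, pressing lightly so that the spring tip is about half in and not down to its stop. Finish like that, still holding the tester on the stone for its reading, and leave everything else on the bench where it is.

Things in the scene. Friction and masses are not known exactly. Their poses are not given: they have to be found in the camera images.
- plate: the gem rest: a plain aluminium plate 100 (its x) x 60 (its y) x 16 mm (z), 0.26 kg, loose, lying flat on the bench, with a row of five round dark seats of rising size along its x centre line and three stones held in them by wax (they do not come off). Origin at the centre of its underside
- stone: the largest of the three stones, 16 mm across, a pale clear round brilliant in the largest seat near the plate's +x end, 32 mm from the plate's centre on its long centre line; fixed to the plate. Origin at its underside, on the plate's top face (16 mm above the bench); axes as the plate's
- stone_top (a point): centre of the large stone's flat top facet (a level disc about 11 mm across), 4.5 mm above the plate's top face, so 20.5 mm above the bench
- mat: thin round brown leather mat, 160 mm across, fixed to the bench; under 1 mm thick, so there is no step to slide over. Origin at its centre, at bench level
- stand: desk stand of the tester, fixed to the bench: a grey upright socket 39 (x) x 46 (y) mm, 67 mm high, on a black foot 84 x 84 x 6 mm. The tester's case stands 25 mm deep in the socket, with 1.5 mm play all round, on a ledge 42 mm above the bench. Origin under its centre
- tester: the stone tester: pen-type instrument, 85 g, standing tip down in the stand (pull it straight up): pale plastic case 20 (x) x 26 (y) mm, lamps on its -x face, above a tapered black nose. Origin at the nose's lower end (17 mm above the bench while in the stand), z up the pen; nose z = 0 to 25 mm, case z = 25 to 145 mm (67 to 162 mm above the bench shows in the stand)
- tip_end (a point): the end of the tester's spring-loaded metal tip, a pin 3 mm thick that stands 8 mm out of the nose (at z = -8 mm of the tester) when not pressed
- tip (a joint): how far the tester's tip is pushed in, in m: 0 = fully out, 0.006 = fully in, against a stop. The spring needs about 1 N to start and 0.7 N more for each mm: about 3 N at half travel (0.003), 5.3 N at the stop
- hammer: bystander: chasing hammer lying down, wooden handle, 250 mm long, 30 mm high; origin under the middle of the handle
- bowl: bystander: small clear glass bowl, 90 mm across, 38 mm high; origin under its centre
- jar: bystander: small glass jar with a black lid, 48 mm across, 50 mm high; origin under its centre
- block: bystander: bare steel bench block, 64 x 64 x 19 mm, heavy; origin under its centre
- clamp: bystander: wooden ring clamp lying down, 116 x 27 x 22 mm; origin under its centre
- scale: bystander: black pocket scale with a steel pan, 75 x 120 x 19 mm; origin under its centre
There are look-alikes about, which are no part of the job. Leave any purple or yellow look-alike of the plate alone.

How it is judged:
By the outcome, as a careful person would: the job done as asked, in the order asked, and still so for the second after the job is handed in, while the arm keeps its last pose, push and grip.
It also fails if it takes over 70 s, if anything falls off the work surface, if the arm or the gripper's body presses on something with over 40 N, if the wrist force passes 120 N, or if a joint passes its speed limit or range.

## Working session

There is one attempt and no reset: what is moved stays moved. The work goes in short steps, Python scripts to look and compute and a tool call to move; the robot and the scene stay as the last step left them, time stands still between calls to the robot, and variables do not carry over. Pictures are saved under pics/ and viewed, at most 10 in all, crops included, and the job is handed in when it is done.

Besides the shell and the picture viewer there is one more tool, called after ">>>" as name(argument=value, ...) on one line, values as JSON. servo_tool: Moves the arm, as the interface text tells. Its arguments: {"type":"object","properties":{"plan":{"type":"string"},"grip":{"type":"number"},"grip_force":{"type":"number"}},"required":["plan"]}

```bash
mkdir -p pics
cat > h.py <<'E'
import numpy as np, cv2
from plant import status, eyes, robot
def cam(n):
    c=eyes.read_camera(n); c['f']=c['image'].shape[0]/2/np.tan(np.radians(c['fovy'])/2); return c
def ray(c,u,v):
    T=np.array(c['world_from_camera']); d=T[:3,:3]@[(u-c['cx'])/c['f'],(v-c['cy'])/c['f'],1]; return T[:3,3],d
def onz(c,u,v,z):
    o,d=ray(c,u,v); return o+d*(z-o[2])/d[2]
def proj(c,p):
    T=np.array(c['world_from_camera']); q=T[:3,:3].T@(np.array(p)-T[:3,3]); return q[:2]/q[2]*c['f']+[c['cx'],c['cy']]
E
python3 - <<'E'
from h import *
for n in('top','side'):
    c=cam(n); cv2.imwrite(f'pics/{n}0.png',c['image']); print(n,c['f'],c['cx'],c['cy']);print(np.round(c['world_from_camera'],3))
s=status.read_state();print(s)
E
```

```text
top 421.0071003962171 313.20601397266165 203.24359038831858
[[-0.016 -0.992  0.128  0.445]
 [-1.     0.015 -0.011  0.069]
 [ 0.009 -0.128 -0.992  1.129]
 [ 0.     0.     0.     1.   ]]
side 391.76463993558804 319.78274813018203 197.48102730196553
[[ 0.975 -0.142  0.171  0.364]
 [-0.222 -0.62   0.753 -0.89 ]
 [-0.001 -0.772 -0.636  0.831]
 [ 0.     0.     0.     1.   ]]
{'t': 0.1, 'q': array([ 1.23060843e+00,  1.31103396e-01,  1.48916530e+00, -2.94722496e-05,
        1.52299609e+00, -8.53946203e-02]), 'dq': array([-1.09290218e-03, -2.97407952e-03, -3.78973386e-03,  6.86044653e-04,
       -4.89816796e-04, -5.92412812e-05]), 'joint_torque': array([ 1.54037334e-03, -5.61336172e+01, -4.93098021e+01,  7.69893662e-02,
        2.92054022e-02, -6.69236101e-05]), 'tool_pos': array([0.15103739, 0.58013535, 0.21018454]), 'orientation': array([-3.99103025e-01, -3.11581075e+00,  2.57683503e-03]), 'force': array([-0.14920947, -0.30170588,  0.89445403]), 'wrist_torque': array([-0.07757534, -0.06554428, -0.0184459 ]), 'gripper_force': 0.0, 'opening': 0.09325365565684207}
```

View pics/top0.png

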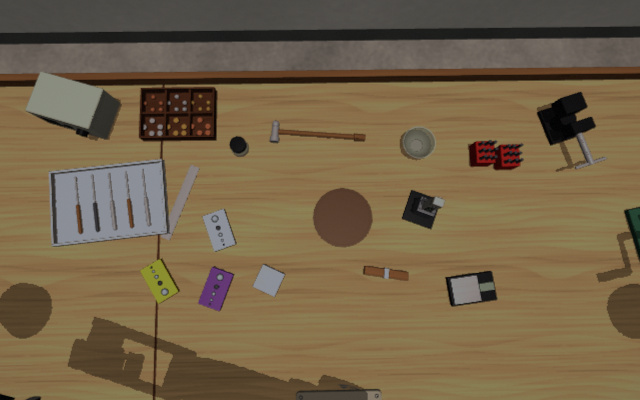

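View pics/side0.png

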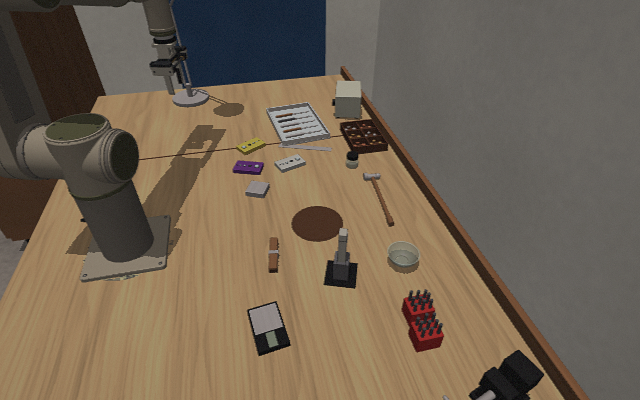

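Candidates for the gem rest in the top view are the silver plate (219,230), the yellow one (159,281), the purple one (216,288) and the bare steel block (268,280). I choose the silver plate. The mat is at (343,217) and the stand with the tester at about (422,209). Next is a close crop to check the choice, plus measurements.

Run:
```python
from h import *
def comp(m,u,v):
    n,l,s,ce=cv2.connectedComponentsWithStats(m.astype(np.uint8)); 
    k=l[v,u]
    if k==0:
        d=np.hypot(*(ce[1:]-[u,v]).T)+1e3*(s[1:,4]<60); k=1+d.argmin()
    return (l==k).astype(np.uint8)
c=cam('top'); im=c['image']; hsv=cv2.cvtColor(im,cv2.COLOR_BGR2HSV).astype(int)
a=cv2.resize(im[200:260,190:250],None,fx=6,fy=6,interpolation=cv2.INTER_CUBIC)
b=cv2.resize(im[180:240,392:452],None,fx=6,fy=6,interpolation=cv2.INTER_CUBIC)
cv2.imwrite('pics/crop1.png',np.hstack([a,b]))
# plate
m=(hsv[...,1]<60)&(hsv[...,2]>110); m=comp(m,219,225)
cnt=max(cv2.findContours(m,0,2)[0],key=cv2.contourArea)
p=np.array([onz(c,*q[0],.016)[:2] for q in cnt],np.float32)*1000
r=cv2.minAreaRect(p);print('plate',r,np.round(cv2.boxPoints(r)))
print(im[217,343],hsv[217,343],hsv[190,343])
d=np.abs(im.astype(int)-im[217,343]).sum(2)<50
m=comp(d,343,217);cnt=max(cv2.findContours(m,0,2)[0],key=cv2.contourArea)
p=np.array([onz(c,*q[0],0)[:2] for q in cnt],np.float32)*1000
print('mat',cv2.minEnclosingCircle(p),cv2.fitEllipse(p))
m=(hsv[...,2]<50);m=comp(m,412,215)
cnt=max(cv2.findContours(m,0,2)[0],key=cv2.contourArea)
p=np.array([onz(c,*q[0],0.006)[:2] for q in cnt],np.float32)*1000
r=cv2.minAreaRect(p);print('foot',r,np.round(cv2.boxPoints(r)))
```

```text
plate ((522.4511108398438, 308.8341064453125), (100.61819458007812, 59.7070426940918), 19.140064239501953) [[465. 321.]
 [485. 264.]
 [580. 297.]
 [560. 354.]]
[47 64 89] [ 12 120  89] [ 12 123  81]
mat ((551.4339599609375, -21.06336784362793), 80.31416320800781) ((552.3717651367188, -20.878679275512695), (156.43093872070312, 157.1739959716797), 21.230607986450195)
foot ((570.7025146484375, -231.96200561523438), (81.50030517578125, 81.28679656982422), 69.63465118408203) [[ 518. -256.]
 [ 595. -284.]
 [ 623. -208.]
 [ 547. -180.]]
```

View pics/crop1.png

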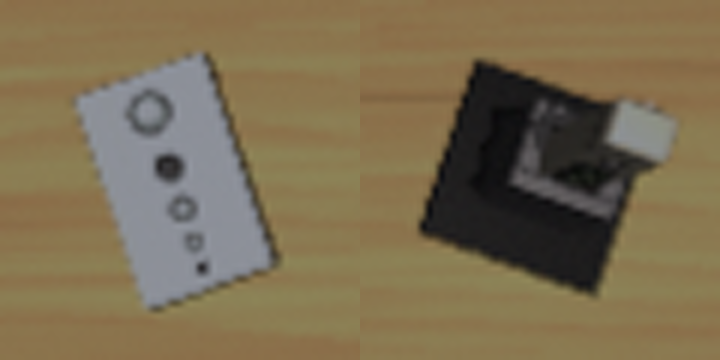

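The crop shows the silver plate with its largest stone at about pixel (215,219), which is its far +x, +y end. The tester stands in the socket at right. I'll measure the tester's orientation and work out the first move.

```bash
cat >> h.py <<'E'
from scipy.spatial.transform import Rotation as Rn
def go(p,yaw):
    "shift in tool axes (mm) and turn (deg) to put TCP at p, tool y along world yaw (mod 180)"
    s=status.read_state(); R=Rn.from_rotvec(s['orientation']).as_matrix()
    d=R.T@(np.array(p)-s['tool_pos']); y=np.degrees(np.arctan2(R[1,1],R[0,1]))
    t=-((yaw-y+90)%180-90)
    print('t',round(s['t'],2),'pos',np.round(s['tool_pos']*1000,1),'z',np.round(R[:,2],3),'yaw',round(y,1),'F',np.round(s['force'],1),'op',round(s['opening']*1000,1),'gf',round(s['gripper_force'],1))
    print('shift mm',np.round(d*1000,1),'turn',round(t,2))
E
python3 - <<'E'
from h import *
c=cam('top'); im=c['image']; hsv=cv2.cvtColor(im,cv2.COLOR_BGR2HSV).astype(int)
m=((hsv[...,1]<45)&(hsv[...,2]>140)).astype(np.uint8)
sub=np.zeros_like(m);sub[185:225,425:452]=m[185:225,425:452]
n,l,s,ce=cv2.connectedComponentsWithStats(sub);print(s[1:],ce[1:])
k=1+s[1:,4].argmax()
cnt=max(cv2.findContours((l==k).astype(np.uint8),0,2)[0],key=cv2.contourArea)
p=np.array([onz(c,*q[0],.162)[:2] for q in cnt],np.float32)*1000
r=cv2.minAreaRect(p);print('top',r,np.round(cv2.boxPoints(r)))
for ang in(69.6,-20.4):
    a=np.radians(ang);print(ang,np.ptp(p@[np.cos(a),np.sin(a)]))
v=im[195:210,428:446];print(hsv[195:212,426:446,2])
c2=cam('side');print(proj(c2,[.571,-.232,.162]),proj(c,[.571,-.232,.162]),proj(c,[.571,-.232,.067]))
i2=cv2.resize(c2['image'][215:295,310:370],None,fx=7,fy=7,interpolation=cv2.INTER_CUBIC);cv2.imwrite('pics/side_t.png',i2)
go([.5225,.309,.13],109.1)
E
```

```text
[[434 198   9   8  46]] [[438.41304348 201.32608696]]
top ((570.0007934570312, -232.3109893798828), (18.964384078979492, 12.742561340332031), 70.39454650878906) [[ 561. -239.]
 [ 573. -243.]
 [ 579. -226.]
 [ 567. -221.]]
69.6 18.941816303249244
-20.4 12.854067352197035
[[ 62  99 117 120 130 137 137 137 135 133 135 137 137 138 139 139 138 139
  138 138]
 [ 25  27  30  58  96 115 117 118 114 115 127 129 125 131 139 138 138 138
  137 137]
 [ 33  25  27  26  26  34  47  51  74 126 137 124 110 119 133 128 132 137
  136 137]
 [ 48  34  30  30  31  32  33  45  85 134 144 144 140 134 119 104 118 134
  137 139]
 [ 49  46  38  36  40  38  37  58 106 141 144 144 144 144 143 138 130 126
  133 138]
 [ 47  43  41  40  39  34  40  72 124 144 143 144 143 145 143 144 143 139
  136 132]
 [ 41  41  41  40  37  31  44  86 134 146 144 144 144 144 143 144 144 139
  134 135]
 [ 41  40  40  40  38  35  58 106 144 147 145 144 144 143 144 143 144 137
  128 139]
 [ 40  40  41  40  37  41  65 110 134 142 143 145 144 144 144 144 143 134
  124 139]
 [ 41  40  41  38  35  43  45  59  89 117 127 136 139 143 145 144 141 136
  135 139]
 [ 40  41  43  43  46  46  44  48  48  48  70 100 119 128 136 142 137 132
  139 139]
 [ 43  40  42  44  46  44  34  45  51  45  44  46  53  78 105 123 130 129
  139 139]
 [ 40  26  20  25  32  35  31  41  51  32  38  50  49  48  57  94 124 139
  139 139]
 [ 21  16  14  24  28  17  25  31  30  43  48  50  68  85 101 140 139 139
  139 138]
 [ 20  33  24  27  34  21  20  26  43  53  44  63 113 139 139 139 139 139
  139 139]
 [ 37  34  28  21  28  23  34  61  76  68  36  83 140 139 139 140 139 139
  140 140]
 [ 70  52  48  34  24  36  70  92  91  75  43  96 139 139 139 139 140 139
  139 139]]
[342.89745475 230.27335   ] [438.34657374 200.90718988] [427.02284721 205.88003049]
t 0.25 pos [151.1 580.4 210.7] z [-0.    -0.001 -1.   ] yaw 75.4 F [-1.  -0.8  0.8] op 92.8 gf 0.0
shift mm [-427.8 -169.    80.8] turn -33.7
```

View pics/side_t.png

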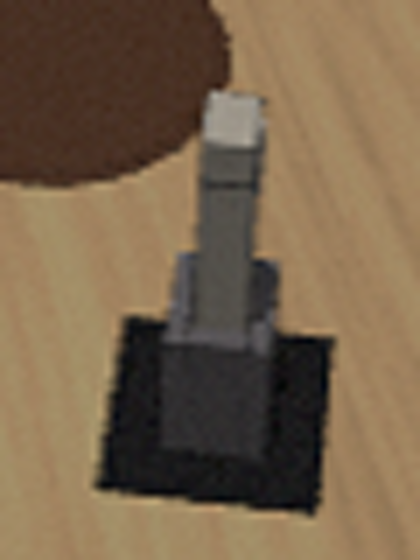

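The side crop shows the tester upright in its socket, case top at about pixel (343,230). From the top view its long (y) side runs at about 70°. I'll now move above the plate.

>>> servo_tool(plan="-0.02 -0.008 0.004 -1.5; -0.06 -0.024 0.011 -4.7; -0.1 -0.04 0.019 -7.9; -0.14 -0.055 0.026 -11; -0.18 -0.071 0.034 -14.2; -0.217 -0.086 0.041 -17.2; -0.253 -0.1 0.048 -20; -0.29 -0.115 0.055 -22.9; -0.327 -0.129 0.062 -25.8; -0.364 -0.144 0.069 -28.7; -0.4 -0.158 0.075 -31.5; -0.428 -0.169 0.081 -33.7", grip=-1)

```text
t: 1.25
tool_pos: [0.525, 0.3068, 0.1297]
orientation: [-0.523, 3.097, -0.001]
force: [0.1, 0.1, 0.1]
opening: 0.0931
gripper_force: 0.0
```

>>> servo_tool(plan="0 0 0 0; 0 0 0 0; 0 0 0 0; 0 0 0 0")

```text
t: 1.58
tool_pos: [0.5221, 0.3101, 0.1304]
orientation: [0.522, -3.098, -0.001]
force: [-1.0, 0.9, 0.7]
opening: 0.0932
gripper_force: 0.0
```

Run:
```python
from h import *
go([.5225,.309,.021],109.1)
```

```text
t 1.58 pos [522.1 310.1 130.4] z [-0.  0. -1.] yaw 109.1 F [-1.   0.9  0.7] op 93.2 gf 0.0
shift mm [-1.000e-01 -1.200e+00  1.094e+02] turn 0.04
```

>>> servo_tool(plan="0 -0.001 0.02 0; 0 -0.001 0.045 0; 0 -0.001 0.065 0; 0 -0.001 0.08 0; 0 -0.001 0.09 0; 0 -0.001 0.097 0; 0 -0.001 0.102 0; 0 -0.001 0.106 0; 0 -0.001 0.108 0; 0 -0.001 0.109 0; 0 -0.001 0.109 0; 0 -0.001 0.109 0")

```text
t: 2.58
tool_pos: [0.5236, 0.3084, 0.0218]
orientation: [-0.521, 3.097, 0.0]
force: [0.5, 0.3, 0.4]
opening: 0.093
gripper_force: 0.0
```

>>> servo_tool(plan="0 0 0 0; 0 0 0 0; 0 0 0 0; 0 0 0 0; 0 0 0 0; 0 0 0 0; 0 0 0 0; 0 0 0 0; 0 0 0 0; 0 0 0 0", grip=1, grip_force=8)

```text
t: 3.42
tool_pos: [0.5231, 0.3082, 0.0211]
orientation: [0.521, -3.098, 0.0]
force: [0.3, -0.3, 0.4]
opening: 0.0308
gripper_force: 0.0
```

Run:
```python
from h import *
go([.552,-.021,.021],109.1)
```

```text
t 3.42 pos [523.1 308.2  21.1] z [-0. -0. -1.] yaw 109.1 F [ 0.3 -0.3  0.4] op 30.8 gf 0.0
shift mm [ 8.040e+01 -3.206e+02  1.000e-01] turn 0.0
```

Run:
```python
from h import *
c=cam('top');c2=cam('side')
a=cv2.resize(c['image'][170:290,150:290],None,fx=3,fy=3,interpolation=cv2.INTER_CUBIC)
u,v=proj(c2,[.5225,.309,.02]).astype(int);print(u,v,proj(c,[.5225,.309,.016]))
b=cv2.resize(c2['image'][v-60:v+60,u-60:u+60],None,fx=3,fy=3,interpolation=cv2.INTER_CUBIC)
cv2.imwrite('pics/g1.png',np.hstack([a,b]))
```

```text
289 159 [218.17915815 229.50072066]
```

View pics/g1.png

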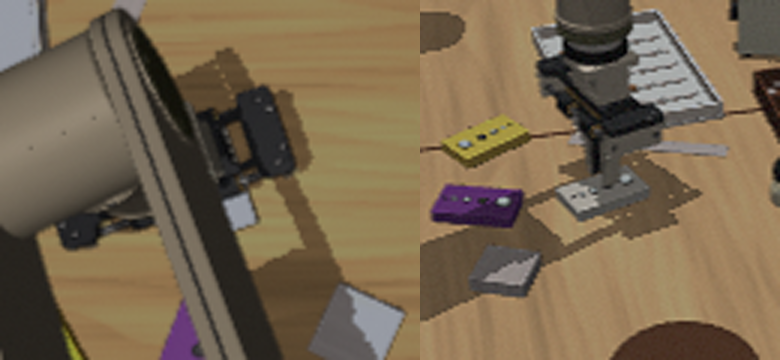

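The fingers closed above the plate rather than beside it: in the side crop the finger foot stands over the plate's middle at about (600,190). So the tips sit higher when open than I took them to be. I'll open and go lower, watching the force.

>>> servo_tool(plan="0 0 0 0; 0 0 0 0; 0 0 0 0; 0 0 0 0; 0 0 0 0; 0 0 0 0; 0 0 0 0; 0 0 0 0; 0 0 0 0; 0 0 0 0", grip=-0.65)

```text
t: 4.35
tool_pos: [0.5231, 0.3083, 0.0212]
orientation: [-0.521, 3.098, 0.0]
force: [-0.7, 0.4, 0.7]
opening: 0.0766
gripper_force: 0.0
```

Run:
```python
from h import *
go([.5225,.309,.021],109.1)
c2=cam('side');u,v=proj(c2,[.5225,.309,.02]).astype(int)
b=cv2.resize(c2['image'][v-35:v+35,u-45:u+45],None,fx=7,fy=7,interpolation=cv2.INTER_CUBIC)
cv2.imwrite('pics/g2.png',b)
```

```text
t 4.35 pos [523.1 308.3  21.2] z [ 0.  0. -1.] yaw 109.1 F [-0.7  0.4  0.7] op 76.6 gf 0.0
shift mm [0.4 0.9 0.2] turn 0.0
```

View pics/g2.png

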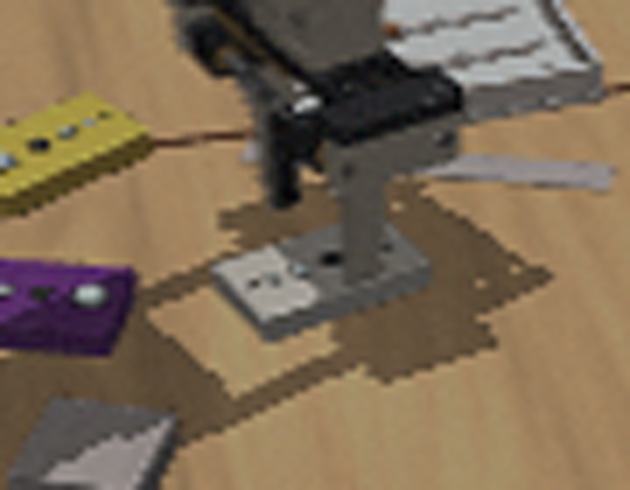

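Run:
```python
from h import *
c=cam('side');u,v=proj(c,[.5225,.309,.02]).astype(int)
f=lambda p:np.round((proj(c,p)-[u-45,v-35])*7)
a=np.radians(19.1);X=np.array([np.cos(a),np.sin(a)]);Y=np.array([-X[1],X[0]]);C=np.array([.5225,.309])
for sx in(-1,1):
  for sy in(-1,1): print('corner',sx,sy,f([*(C+X*.05*sx+Y*.03*sy),.016]))
print('stone',f([*(C+X*.032),.0205]))
for o in(.038,.044,.05):
  for z in(.0,.01,.02,.03,.04): print('finger',o,z,f([*(C-Y*o),z]))
```

```text
corner -1 -1 [262. 315.]
corner -1 1 [210. 259.]
corner 1 -1 [431. 256.]
corner 1 1 [375. 204.]
stone [373. 233.]
finger 0.038 0.0 [357. 318.]
finger 0.038 0.01 [356. 302.]
finger 0.038 0.02 [355. 286.]
finger 0.038 0.03 [354. 270.]
finger 0.038 0.04 [353. 254.]
finger 0.044 0.0 [362. 323.]
finger 0.044 0.01 [361. 308.]
finger 0.044 0.02 [361. 292.]
finger 0.044 0.03 [360. 276.]
finger 0.044 0.04 [359. 260.]
finger 0.05 0.0 [368. 329.]
finger 0.05 0.01 [367. 313.]
finger 0.05 0.02 [366. 297.]
finger 0.05 0.03 [366. 281.]
finger 0.05 0.04 [365. 265.]
```

Going by the projection, the finger's lower end is at about z = 25 mm while the TCP is at 21 mm. The plate hasn't moved. I'll step down with force checks.

>>> servo_tool(plan="0 0 0.003 0; 0 0 0.005 0; 0 0 0.007 0; 0 0 0.009 0; 0 0 0.01 0; 0 0 0.01 0; 0 0 0.01 0")

```text
t: 5.03
tool_pos: [0.523, 0.3082, 0.011]
orientation: [0.521, -3.098, 0.0]
force: [-0.8, -0.3, 0.0]
opening: 0.0767
gripper_force: 0.0
```

Run:
```python
from h import *
go([.5225,.309,.021],109.1)
c2=cam('side');u,v=proj(c2,[.5225,.309,.02]).astype(int)
b=cv2.resize(c2['image'][v-35:v+35,u-45:u+45],None,fx=7,fy=7,interpolation=cv2.INTER_CUBIC)
cv2.imwrite('pics/g3.png',b)
```

```text
t 5.03 pos [523.  308.2  11. ] z [-0. -0. -1.] yaw 109.1 F [-0.8 -0.3  0. ] op 76.7 gf 0.0
shift mm [  0.2   0.9 -10. ] turn 0.0
```

View pics/g3.png

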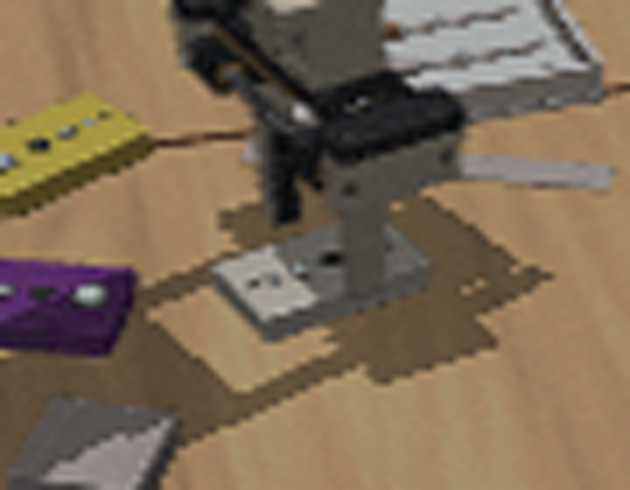

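In the crop the finger's lower end is at about (365,298), so z ≈ 16 mm with no contact. I'll go down another 9 mm.

>>> servo_tool(plan="0 0 0.002 0; 0 0 0.004 0; 0 0 0.005 0; 0 0 0.006 0; 0 0 0.007 0; 0 0 0.007 0")

```text
t: 5.58
tool_pos: [0.5229, 0.3082, 0.0038]
orientation: [0.521, -3.098, 0.0]
force: [0.2, -0.7, 0.4]
opening: 0.0768
gripper_force: 0.0
```

>>> servo_tool(plan="0 0 0.001 0; 0 0 0.002 0; 0 0 0.003 0; 0 0 0.003 0")

```text
t: 5.92
tool_pos: [0.523, 0.3082, 0.0009]
orientation: [0.521, -3.098, 0.0]
force: [-0.0, 0.6, 0.6]
opening: 0.0764
gripper_force: 0.0
```

>>> servo_tool(plan="0 0 0 0; 0 0 0 0; 0 0 0 0; 0 0 0 0; 0 0 0 0", grip=-0.2, grip_force=8)

```text
t: 6.33
tool_pos: [0.5232, 0.3083, 0.0012]
orientation: [-0.521, 3.098, -0.0]
force: [0.4, -0.5, -0.3]
opening: 0.0602
gripper_force: 8.0
```

The plate is gripped at 60.2 mm with 8 N. Now I slide it about 330 mm at constant height.

>>> servo_tool(plan="0.001 -0.003 0 0; 0.003 -0.01 0 0; 0.005 -0.021 0 0; 0.009 -0.035 0 0; 0.0125 -0.05 0 0; 0.016 -0.065 0 0; 0.02 -0.08 0 0; 0.024 -0.095 0 0; 0.0275 -0.11 0 0; 0.031 -0.125 0 0; 0.035 -0.14 0 0; 0.039 -0.155 0 0")

```text
t: 7.33
tool_pos: [0.5368, 0.1469, 0.0012]
orientation: [0.52, -3.098, 0.0]
force: [-0.9, 0.9, 0.3]
opening: 0.0599
gripper_force: 8.0
```

>>> servo_tool(plan="0.004 -0.015 0 0; 0.0075 -0.03 0 0; 0.011 -0.045 0 0; 0.015 -0.06 0 0; 0.019 -0.075 0 0; 0.0225 -0.09 0 0; 0.026 -0.105 0 0; 0.03 -0.12 0 0; 0.034 -0.135 0 0; 0.0375 -0.15 0 0; 0.04 -0.16 0 0; 0.041 -0.165 0 0")

```text
t: 8.33
tool_pos: [0.5518, -0.0224, 0.0012]
orientation: [0.518, -3.098, 0.0]
force: [-0.7, 3.8, 1.1]
opening: 0.0598
gripper_force: 8.0
```

>>> servo_tool(plan="0 0 0 0; 0 0 0 0; 0 0 0 0")

```text
t: 8.58
tool_pos: [0.5522, -0.0204, 0.0012]
orientation: [0.521, -3.098, 0.001]
force: [0.2, -2.2, 0.9]
opening: 0.0598
gripper_force: 8.0
```

Now I release to 76 mm, rise and move aside, toward the tester.

>>> servo_tool(plan="0 0 0 0; 0 0 0 0; 0 0 0 0; 0 0 0 0; 0 0 0 0; 0 0 0 0", grip=-0.65)

```text
t: 9.08
tool_pos: [0.5522, -0.0201, 0.0011]
orientation: [-0.522, 3.098, 0.0]
force: [0.1, 0.2, 0.1]
opening: 0.0767
gripper_force: 0.0
```

>>> servo_tool(plan="0 0 -0.003 0; 0 0 -0.01 0; 0 0 -0.02 0; 0 0 -0.04 0; 0 0 -0.07 0; 0 0 -0.1 0; 0 0 -0.13 0; 0 0 -0.16 0; 0 0 -0.185 0; 0 0 -0.21 0; 0 0 -0.23 0; 0 0 -0.24 0")

```text
t: 10.08
tool_pos: [0.5536, -0.0205, 0.2461]
orientation: [-0.52, 3.092, -0.003]
force: [1.1, -0.6, 0.0]
opening: 0.0766
gripper_force: 0.0
```

Run:
```python
from h import *
go([.571,-.232,.241],69.6)
```

```text
t 10.08 pos [553.6 -20.5 246.1] z [ 0.006 -0.001 -1.   ] yaw 109.1 F [ 1.1 -0.6  0. ] op 76.6 gf 0.0
shift mm [  52.8 -205.5    5.3] turn 39.5
```

>>> servo_tool(plan="0.003 -0.01 0 2; 0.007 -0.03 0 6; 0.013 -0.05 0 10; 0.018 -0.07 0 14; 0.023 -0.09 0 18; 0.028 -0.11 0 22; 0.034 -0.13 0 26; 0.039 -0.15 0 30; 0.044 -0.17 0 34; 0.049 -0.19 0 37; 0.052 -0.2 0 39; 0.0535 -0.206 0 39.5")

```text
t: 11.08
tool_pos: [0.5681, -0.2341, 0.2394]
orientation: [-0.563, -3.088, -0.001]
force: [-0.5, 0.3, 0.6]
opening: 0.0767
gripper_force: 0.0
```

>>> servo_tool(plan="0 0 0 0; 0 0 0 0; 0 0 0 0")

```text
t: 11.33
tool_pos: [0.5691, -0.2315, 0.2409]
orientation: [-0.554, -3.092, -0.001]
force: [0.1, -0.8, -1.0]
opening: 0.0771
gripper_force: 0.0
```

```bash
cat > m.py <<'E'
from h import *
def plate(c):
    im=c['image']; hsv=cv2.cvtColor(im,cv2.COLOR_BGR2HSV).astype(int)
    m=np.zeros(im.shape[:2],np.uint8); m[180:256,300:390]=((hsv[...,1]<60)&(hsv[...,2]>100))[180:256,300:390]
    n,l,s,ce=cv2.connectedComponentsWithStats(m); k=1+s[1:,4].argmax()
    cnt=max(cv2.findContours((l==k).astype(np.uint8),0,2)[0],key=cv2.contourArea)
    p=np.array([onz(c,*q[0],.016)[:2] for q in cnt],np.float32)*1000
    r=cv2.minAreaRect(p);print('plate',r,s[k]); print(np.hypot(*(cv2.boxPoints(r)-[552,-21]).T))
E
python3 - <<'E'
from m import *
go([.571,-.232,.105],69.6)
c=cam('top'); plate(c)
c2=cam('side')
a=cv2.resize(c['image'][170:260,300:460],None,fx=3,fy=3);b=cv2.resize(c2['image'][110:300,250:410],None,fx=2,fy=2)
w=np.zeros((380,800,3),np.uint8);w[:270,:480]=a;w[:380,480:800]=b;cv2.imwrite('pics/m1.png',w)
E
```

```text
t 11.33 pos [ 569.1 -231.5  240.9] z [-0.  0. -1.] yaw 69.7 F [ 0.1 -0.8 -1. ] op 77.1 gf 0.0
shift mm [-2.000e+00  1.000e-01  1.359e+02] turn 0.09
plate ((551.3296508789062, -18.839263916015625), (100.95393371582031, 61.744056701660156), 18.99456214904785) [325 196  35  43 851]
[60.32189722 57.96116424 58.08191776 60.43801399]
```

View pics/m1.png

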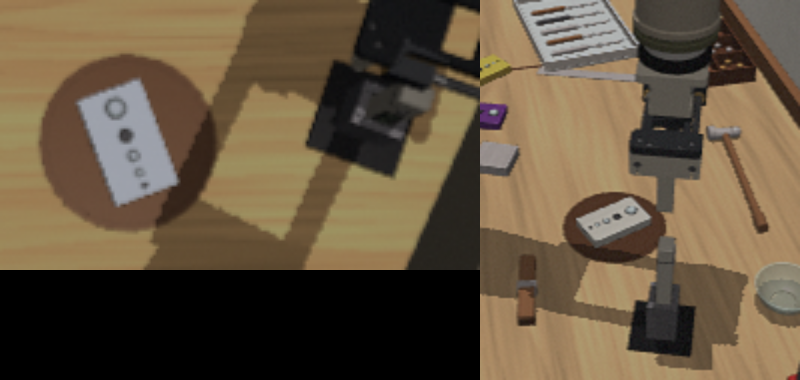

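The plate lies wholly on the mat, with its corners within about 60 mm of the mat's centre (radius 80). The open gripper hangs over the tester, which still stands in its socket. Next I descend on the tester.

>>> servo_tool(plan="-0.0015 0 0.005 0; -0.0015 0 0.015 0; -0.0015 0 0.03 0; -0.0015 0 0.045 0; -0.0015 0 0.06 0; -0.0015 0 0.075 0; -0.0015 0 0.09 0; -0.0015 0 0.105 0; -0.0015 0 0.118 0; -0.0015 0 0.126 0; -0.0015 0 0.13 0; -0.0015 0 0.131 0")

```text
t: 12.43
tool_pos: [0.57, -0.2326, 0.109]
orientation: [-0.556, -3.091, -0.001]
force: [0.3, 0.8, -0.1]
opening: 0.0767
gripper_force: 0.0
```

>>> servo_tool(plan="0 0 0 0; 0 0 0 0; 0 0 0 0; 0 0 0 0; 0 0 0 0; 0 0 0 0; 0 0 0 0; 0 0 0 0; 0 0 0 0; 0 0 0 0", grip=1, grip_force=25)

```text
t: 13.27
tool_pos: [0.5704, -0.2332, 0.1101]
orientation: [-0.556, -3.092, 0.001]
force: [-0.1, 0.3, -0.5]
opening: 0.026
gripper_force: 25.0
```

>>> servo_tool(plan="0 0 -0.002 0; 0 0 -0.006 0; 0 0 -0.011 0; 0 0 -0.017 0; 0 0 -0.024 0; 0 0 -0.032 0; 0 0 -0.042 0; 0 0 -0.053 0; 0 0 -0.064 0; 0 0 -0.074 0; 0 0 -0.082 0; 0 0 -0.085 0")

```text
t: 14.27
tool_pos: [0.5713, -0.2333, 0.1975]
orientation: [0.556, 3.089, -0.001]
force: [0.5, -0.6, -2.3]
opening: 0.0261
gripper_force: 25.0
```

>>> servo_tool(plan="0 0 0 0; 0 0 0 0; 0 0 0 0")

```text
t: 14.52
tool_pos: [0.5701, -0.2327, 0.1942]
orientation: [-0.556, -3.091, -0.001]
force: [-1.2, -0.5, -0.3]
opening: 0.0259
gripper_force: 25.0
```

Run:
```python
from m import *
go([.571,-.232,.195],69.6)
c=cam('top'); plate(c); im=c['image']
# stone: brightness/dark ring around in top view
g=cv2.cvtColor(im,cv2.COLOR_BGR2GRAY).astype(int)
m=np.zeros(g.shape,np.uint8); m[199:215,329:350]=(g<115)[199:215,329:350]
u,v=proj(c,[.5820,-.0095,.0165]);print(u,v)
a,b=int(round(u)),int(round(v)); print(g[b-8:b+9,a-9:a+10])
```

```text
t 14.52 pos [ 570.1 -232.7  194.2] z [-0.001  0.001 -1.   ] yaw 69.6 F [-1.2 -0.5 -0.3] op 25.9 gf 25.0
shift mm [-0.6  1.  -0.8] turn 0.0
plate ((551.3663330078125, -18.75448226928711), (100.96981811523438, 61.66724395751953), 19.256561279296875) [325 196  35  43 852]
[60.28368292 57.85234821 58.10025798 60.52165584]
338.2807416400757 205.31939734309742
[[ 75  75  74  75  74  74  75  74  74  74  74  75  89 108 128 162 161 142
   79]
 [ 74  74  75  75  75  74  75  75  72  88 105 104 132 162 161 161 161 152
  117]
 [ 76  75  76  75  74  74  89 103 101 129 161 161 162 161 161 161 160 160
  143]
 [ 74  75  75  86 104 102 131 161 162 161 161 161 161 161 162 161 160 161
  150]
 [ 81  98 106 124 160 161 161 160 159 155 157 161 161 161 162 161 161 161
  162]
 [117 144 161 161 161 161 157 148 139 123 131 150 161 161 161 161 162 161
  162]
 [161 161 161 161 161 159 141  99 100 108 108 113 150 161 161 161 161 161
  162]
 [161 161 161 161 161 151 114 107 146 156 145 122 109 156 161 161 160 161
  161]
 [161 162 160 161 161 143  88 129 159 158 158 144 105 142 161 161 161 161
  160]
 [161 161 161 160 161 143  90 126 156 158 159 141 110 142 161 161 160 161
  161]
 [161 162 161 162 161 151 115 105 137 152 146 119 103 147 162 161 161 162
  161]
 [161 160 162 161 161 160 147  96 102 121 109 103 136 162 161 162 161 161
  161]
 [161 161 161 161 161 161 161 147 104 109 108 136 162 160 161 161 162 161
  161]
 [160 161 161 161 161 162 161 162 162 161 161 162 161 161 162 161 162 161
  161]
 [161 160 161 161 161 160 161 161 161 161 161 162 162 161 161 161 161 162
  162]
 [150 161 161 161 161 161 162 161 161 162 159 147 143 145 153 161 161 161
  161]
 [109 161 162 161 161 161 161 161 162 161 146  86  54  70 114 153 162 161
  161]]
```

Run:
```python
from h import *
go([.5814,-.0095,.195],69.6)
```

```text
t 14.57 pos [ 570.  -232.7  194.1] z [-0.001  0.001 -1.   ] yaw 69.6 F [-0.3  0.6 -1.3] op 25.8 gf 25.0
shift mm [ 67.1 213.2  -0.7] turn 0.0
```

>>> servo_tool(plan="0.002 0.006 0 0; 0.006 0.02 0 0; 0.012 0.04 0 0; 0.019 0.06 0 0; 0.027 0.085 0 0; 0.035 0.11 0 0; 0.043 0.135 0 0; 0.05 0.16 0 0; 0.057 0.182 0 0; 0.0625 0.198 0 0; 0.066 0.209 0 0; 0.067 0.213 0 0")

```text
t: 15.57
tool_pos: [0.5816, -0.0073, 0.195]
orientation: [-0.553, -3.092, -0.001]
force: [-0.1, 0.9, -1.3]
opening: 0.0257
gripper_force: 25.0
```

>>> servo_tool(plan="0 0 0.004 0; 0 0 0.012 0; 0 0 0.02 0; 0 0 0.028 0; 0 0 0.036 0; 0 0 0.044 0; 0 0 0.05 0; 0 0 0.055 0; 0 0 0.058 0; 0 0 0.06 0; 0 0 0.06 0; 0 0 0.06 0")

```text
t: 16.57
tool_pos: [0.5822, -0.01, 0.1354]
orientation: [0.556, 3.092, 0.0]
force: [0.1, 0.2, -1.2]
opening: 0.026
gripper_force: 25.0
```

Run:
```python
from m import *
go([.5814,-.0095,.1186],69.6)
c2=cam('side');u,v=proj(c2,[.5816,-.009,.0205]);print(u,v,proj(c2,[.5816,-.009,.035]));a,b=int(u),int(v)
cv2.imwrite('pics/t1.png',cv2.resize(c2['image'][b-50:b+20,a-40:a+40],None,fx=8,fy=8,interpolation=cv2.INTER_CUBIC));print(a-40,b-50)
```

```text
t 16.57 pos [582.2 -10.  135.4] z [ 0. -0. -1.] yaw 69.6 F [ 0.1  0.2 -1.2] op 26.0 gf 25.0
shift mm [ 0.9  0.2 16.8] turn 0.01
325.35208094232087 213.4664455441948 [325.39163347 209.95273589]
285 163
```

View pics/t1.png

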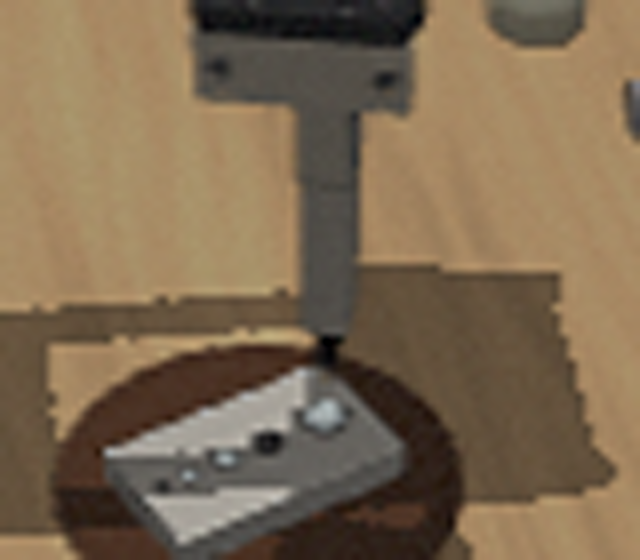

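The nose is plumb above the large stone: tip column at 326 in the crop, stone at (325,413). I'll lower it slowly while watching the force.

>>> servo_tool(plan="0.0005 0 0.002 0; 0.0005 0 0.004 0; 0.0005 0 0.006 0; 0.0005 0 0.008 0; 0.0005 0 0.01 0; 0.0005 0 0.011 0; 0.0005 0 0.012 0; 0.0005 0 0.012 0; 0.0005 0 0.012 0; 0.0005 0 0.012 0")

```text
t: 17.45
tool_pos: [0.5816, -0.0098, 0.1232]
orientation: [0.556, 3.092, 0.0]
force: [-0.2, -0.2, -0.2]
opening: 0.0258
gripper_force: 25.0
```

```bash
cat > fz.py <<'E'
from h import *
L=[]
for i in range(6):
    s=status.read_state();L.append([s['t'],*s['force'],s['tool_pos'][2]*1000,*s['wrist_torque']]); eyes.read_camera('side')
print(np.round(L,2)[:,:5]);print(np.round(np.mean(L,0),2), status.read_state()['opening'])
E
python3 fz.py
```

```text
[[ 1.7450e+01 -2.1000e-01 -2.2000e-01 -1.6000e-01  1.2324e+02]
 [ 1.7500e+01  2.6000e-01 -1.0000e-02 -9.7000e-01  1.2329e+02]
 [ 1.7550e+01 -5.0000e-02 -5.6000e-01 -5.1000e-01  1.2326e+02]
 [ 1.7600e+01 -1.3000e-01  1.1000e-01 -1.6000e+00  1.2328e+02]
 [ 1.7650e+01 -3.5000e-01 -1.5000e-01 -9.7000e-01  1.2328e+02]
 [ 1.7700e+01 -1.2000e-01  7.9000e-01 -0.0000e+00  1.2323e+02]]
[ 1.7580e+01 -1.0000e-01 -1.0000e-02 -7.0000e-01  1.2326e+02 -0.0000e+00
  1.0000e-02 -2.0000e-02] 0.02587307044337239
```

>>> servo_tool(plan="0 0 0.001 0; 0 0 0.002 0; 0 0 0.002 0; 0 0 0.002 0")

```text
t: 18.08
tool_pos: [0.5816, -0.0098, 0.1212]
orientation: [0.556, 3.092, 0.0]
force: [-0.1, -0.3, -0.4]
opening: 0.0258
gripper_force: 25.0
```

```bash
python3 fz.py
```

```text
[[ 1.8080e+01 -1.2000e-01 -3.4000e-01 -4.3000e-01  1.2122e+02]
 [ 1.8130e+01  5.0000e-01  2.6000e-01 -1.0900e+00  1.2124e+02]
 [ 1.8180e+01  5.8000e-01  8.2000e-01  1.1000e-01  1.2122e+02]
 [ 1.8230e+01 -2.7000e-01  3.7000e-01  5.5000e-01  1.2120e+02]
 [ 1.8280e+01 -2.3000e-01 -4.0000e-01 -9.4000e-01  1.2122e+02]
 [ 1.8330e+01  5.1000e-01 -1.6000e-01 -3.9000e-01  1.2120e+02]]
[ 1.8210e+01  1.6000e-01  9.0000e-02 -3.6000e-01  1.2122e+02  1.0000e-02
 -3.0000e-02 -0.0000e+00] 0.025909780702386805
```

>>> servo_tool(plan="0 0 0.0005 0; 0 0 0.001 0; 0 0 0.001 0")

```text
t: 18.63
tool_pos: [0.5815, -0.0098, 0.1201]
orientation: [0.556, 3.092, -0.0]
force: [0.4, -0.6, -0.1]
opening: 0.0255
gripper_force: 25.0
```

```bash
python3 fz.py|tail -2
```

```text
[ 1.8760e+01  3.0000e-02  3.0000e-02  3.9000e-01  1.2022e+02 -1.0000e-02
 -5.0000e-02 -3.0000e-02] 0.02612661607113206
```

>>> servo_tool(plan="0 0 0.0005 0; 0 0 0.001 0; 0 0 0.001 0")

```text
t: 19.18
tool_pos: [0.5815, -0.0098, 0.1191]
orientation: [0.556, 3.092, -0.0]
force: [0.8, 0.1, 1.6]
opening: 0.0258
gripper_force: 25.0
```

```bash
python3 fz.py|tail -2
```

```text
[ 1.931e+01  2.700e-01 -1.000e-01  1.530e+00  1.192e+02 -2.000e-02
 -6.000e-02  1.000e-02] 0.025833246048871335
```

>>> servo_tool(plan="0 0 0.0005 0; 0 0 0.001 0; 0 0 0.001 0; 0 0 0.001 0")

```text
t: 19.82
tool_pos: [0.5815, -0.0098, 0.1182]
orientation: [0.556, 3.092, 0.0]
force: [0.7, -0.4, 1.6]
opening: 0.026
gripper_force: 25.0
```

```bash
sed -i 's/range(6)/range(20)/' fz.py; python3 fz.py|tail -2
```

```text
[ 2.0290e+01  4.2000e-01  1.0000e-02  2.1000e+00  1.1818e+02 -3.0000e-02
 -1.0000e-01 -1.0000e-02] 0.025790861273870855
```

>>> servo_tool(plan="0 0 0.0003 0; 0 0 0.0005 0; 0 0 0.0005 0; 0 0 0.0005 0; 0 0 0.0005 0; 0 0 0.0005 0")

```text
t: 21.32
tool_pos: [0.5815, -0.0098, 0.1177]
orientation: [0.556, 3.092, 0.0]
force: [0.6, -0.6, 1.8]
opening: 0.0263
gripper_force: 25.0
```

```bash
python3 fz.py|tail -2
python3 - <<'E'
from m import *
go([.5815,-.0098,.1177],69.6)
c2=cam('side');a,b=325,213
cv2.imwrite('pics/t2.png',cv2.resize(c2['image'][b-50:b+20,a-40:a+40],None,fx=8,fy=8,interpolation=cv2.INTER_CUBIC))
E
```

```text
[ 2.1790e+01  5.9000e-01  0.0000e+00  2.0700e+00  1.1765e+02 -1.0000e-02
 -1.4000e-01 -0.0000e+00] 0.02568940406463971
t 22.32 pos [581.5  -9.8 117.6] z [ 0. -0. -1.] yaw 69.6 F [0.6 0.4 1.6] op 25.7 gf 25.0
shift mm [ 0.   0.  -0.1] turn 0.0
```

View pics/t2.png

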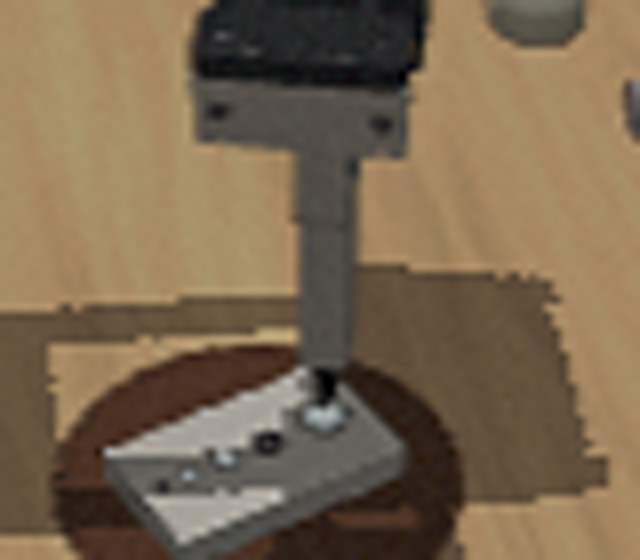

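The nose is upright over the large stone with the tip on its facet at about (323,410) in the crop. The plate hasn't shifted from the earlier crop. The contact force is about 2.8 N, which puts the tip roughly half in. Handing in.

```bash
python3 -c "
from plant import robot
print(robot.close_job())"
```

```text
the job is handed in; nothing more can be done
None
```

The job is handed in: the gem rest was slid flat onto the mat and let go. The tester is held upright with its tip on the largest stone at about 2.8 N, which puts the spring tip roughly half in by my estimate (2.5–3.5 mm of 6).

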